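Unload the clamshell welding fixture

ROBOT

A 7-joint arm with a two-finger parallel gripper is mounted at the origin on the work surface. World frame = base frame: x ahead of the robot, y to its left, z up, the work surface at z = 0. Lengths are in mm, angles in rad, forces in N, time in s.
With the tool pointing down it reaches from about 400 to 750 mm from the base axis. Payload 19.5 kg.
Tool frame: the origin (TCP) lies at the very end of the fingers, on their centre line; the grasp point (between the pads) lies 19 mm behind it; z points along the fingers, y is the direction in which the jaws open and shut (so a half turn about z gives the same grasp; the last joint's range is limited). The gripper opens to 85 mm and grips with 20 to 120 N. Pads are 22 mm wide; open, the fingers measure 114 mm over their backs; the gripper's body (76 mm by 85 mm) begins 54 mm behind the grasp point. The pads swing forward as they close: fully open they stand 13 mm farther back than shut.
Start: joints at [1.249, 0.707, -0.028, 1.485, 0.022, 0.951, -0.075], TCP at [158.787, -552.61, 200.068] pointing down, gripper open.
Joint ranges: [-2.71, 2.71], [-0.32, 2.16], [-1.57, 1.52], [0, 2.45], [-1.46, 4.6], [0, 2.02], [-2.83, 2.83]. Speed limits (rad/s): [1.89, 1.89, 2.57, 2.57, 3.01, 3.01, 3.01].

INTERFACE

Orientations are given as a unit quaternion [w, x, y, z].
In Python, from bench import r gives the robot as it stands. The module is installed in compiled form; this text tells all that it offers.
- The arm moves only by the shell command python3 -m handwheel 'ROWS' [FORCE]. ROWS is JSON, a list of rows, each a list of 7 numbers: the opening, from -1 (shut) to 1 (fully open), then the shift along the tool's x, y, z in cm, then the turn, a rotation vector about the tool's x, y, z in rad. In form: [[grip, dx, dy, dz, wx, wy, wz], ...]. A call has 1 to 12 rows; each row shifts and turns the pose as measured when the row begins, along the tool's axes as they then stand; what a row does not reach is not made up. A row lasts 1/10 s, in which the tool goes at most 50 mm and 8.59 degrees, less where a joint would pass 70% of its speed; a pose out of reach is approached as far as the arm can. A call is refused whole if a number of a shift passes 5 or a number of a turn 0.15, either way. A call with a gripper value outside its range is refused whole. The fingers move at their own pace and stop on an object; FORCE is the grip in N (left out, the last holds). Time passes only in rows, so rows that do not move let the fingers close. It gives the time, the measured TCP pose, the force and the opening at its end, in the units of the state.
- r.state(): the state, without advancing time (a new reading comes with each control period).
- r.snapshot(name): name is "side" or "top"; returns the picture (400x640x3 uint8, red, green, blue); there is no depth.
- r.calibration(name): a dict with "fx", "fy", "cx", "cy" (pixels), "cam_to_world" (4x4, takes a point from camera to world coordinates). Camera axes: x right, y down, z forward; pixel columns grow to the right and rows downward; lengths in mm; the calibration is good to about 2 mm. A picture is of the moment at which its call begins. calibration takes no time and is no camera call.
- r.hand_in(): hands the job in, once; it reports no verdict.
The state is a dict: "clock": time; "joint_positions": joint angles; "joint_velocities": joint speeds; "effort": joint torques, N m; "ee_pos": TCP position; "tool_rot": TCP orientation; "wrist_force": force on the tool from outside, world axes, zero at the start; "ft_torque": the same for the moment, N m; "finger_gap": opening from 0.0 (shut) to 1.0 (fully open).
Only numpy, scipy, OpenCV 4.12 (cv2) and the standard library are available. Lean on these libraries where they do the work, as an engineer would, in place of code of your own. Each camera call takes 0.05 s, during which the arm holds its last target.

TASK

Swing the blue lid of the welding fixture up and over, past vertical, so that it stays open by itself. Then lift the bare-metal flanged pipe stub out of the fixture and set it down, not dropped, standing upright on its flange in the green tray. Leave the yellow-primed stub on the bench where it is.

Things in the scene. Friction and masses are not known exactly. Their poses are not given: they have to be found in the camera images.
- lid_handle (a point): Mid-point of the blue lid's bar handle: steel, 12 mm thick, 80 mm free between its legs, 45 mm in front of the lid's edge, 88 mm up when shut (at start). Axes: x to the hinge, y along bar and hinge, z up when shut. Level hinge 175 mm along +x, far from robot. Free swing, 350 g: falls shut before vertical; past it, falls to a stop 115 deg from shut. The bar can turn in the fingers.
- part_center (a point): Centre (33 mm above underside) of the bare-metal stub in the fixture, about 300 g: upright pipe 40 mm outside on a flange 90 mm wide, 8 mm thick; 66 mm tall. Stands on a 12 mm base plate among four 10 mm pins, 105 mm from the shut handle towards the hinge, below the lid's 80 x 90 mm window. Two posts 84 mm high, 52 mm in front and 66 mm aside; most finger room is parallel to the hinge.
- tray: Green open tray fixed to the bench, 240 mm (its x) by 210 mm (its y), 40 mm high, walls and floor 4 mm thick, empty. Origin at the centre of its underside, z up.
- spare_center (a point): Centre, half-way up (33 mm above the bench), of a bystander: a yellow-primed flanged stub of the same shape and size, standing on the bench. To be left alone.
Mind the look-alikes: they are no part of the job. Of the things shaped like the part that bears part_center, the aluminium one is meant.

How it is judged (in metres and radians):
On the way, in this order (a step that is already met when the one before it is completed fails the run):
1. the lid is swung past vertical (more than 97 degrees from shut) (angle between lid_handle's own z axis and vertical above 1.7 rad), for 0.2 s.
2. the bare-metal stub is lifted out of the fixture (its centre more than 75 mm above the bench) (height (world z) of part_center above 0.075 m), for 0.1 s.
At the end, for the whole second after the job is handed in: The lid stays open past vertical (more than 97 degrees from shut); the bare-metal stub stands upright (within 10 degrees) and at rest, flange down on the floor of the green tray (anywhere inside it); the yellow-primed stub is within 20 mm of where it stood (angle between lid_handle's own z axis and vertical above 1.7 rad and x of part_center in the frame of tray between -0.08 and 0.08 m and y of part_center in the frame of tray between -0.065 and 0.065 m and z of part_center in the frame of tray below 0.045 m and angle between part_center's own z axis and vertical below 0.17 rad and linear speed of part below 0.02 m/s); the robot touches nothing.
It fails at once if the yellow-primed stub is moved more than 20 mm (distance of spare_center from where it was at the start of the episode above 0.02 m).
It fails at once if the bare-metal stub is dropped (falls free of the fingers faster than 0.5 m/s) (contact force between the fingers and part below 0.05 N and linear speed of part above 0.5 m/s).
It also fails if it takes over 56 s, if anything falls off the work surface, if the arm or the gripper's body presses on something with over 40 N, if the wrist force passes 120 N, or if a joint passes its speed limit or range.

## Working session

There is one attempt and no reset: what is moved stays moved. The work goes in short steps, Python scripts to look and compute and a shell command to move; the robot and the scene stay as the last step left them, time stands still between calls to the robot, and variables do not carry over. Pictures are saved under pics/ and viewed, and the job is handed in when it is done.

```bash
mkdir -p pics; python3 - <<'E'
from bench import r
import cv2
for n in("side","top"):
    im=r.snapshot(n); cv2.imwrite(f"pics/{n}0.png",im[:,:,::-1])
    c=r.calibration(n); print(n,c)
print(r.state())
E
```

```text
side {'fx': 475.11046255207697, 'fy': 475.11046255207697, 'cx': 321.22440436092904, 'cy': 199.96822690059824, 'cam_to_world': array([[-9.88226369e-01, -9.67820421e-02,  1.18498435e-01,
         4.28340376e+02],
       [-1.51499481e-01,  5.10830095e-01, -8.46227228e-01,
         1.14989053e+03],
       [ 2.13670323e-02, -8.54216512e-01, -5.19478200e-01,
         7.59556467e+02],
       [ 0.00000000e+00,  0.00000000e+00,  0.00000000e+00,
         1.00000000e+00]])}
top {'fx': 440.98250503409645, 'fy': 440.98250503409645, 'cx': 322.06756497285977, 'cy': 202.119528114899, 'cam_to_world': array([[ 2.92193060e-02, -9.98161078e-01,  5.31102133e-02,
         5.31166883e+02],
       [-9.99449664e-01, -3.00091623e-02, -1.41357404e-02,
         5.94449968e+01],
       [ 1.57035389e-02, -5.26679483e-02, -9.98488601e-01,
         1.07358958e+03],
       [ 0.00000000e+00,  0.00000000e+00,  0.00000000e+00,
         1.00000000e+00]])}
{'clock': 0.1, 'joint_positions': array([ 1.24928923,  0.70704179, -0.02764482,  1.48491936,  0.02202146,
        0.95089307, -0.07552246]), 'joint_velocities': array([-7.13676764e-04, -4.44837786e-04, -9.29508845e-04, -2.50227587e-03,
       -1.10351779e-03, -2.30321483e-05,  8.97825364e-04]), 'effort': array([ 1.57440572e-03, -8.84293914e+01,  1.23665202e+00, -2.36450118e+01,
        1.71419524e-02,  5.07603167e-03,  2.15043480e-05]), 'ee_pos': array([ 158.73697237, -552.39427333,  199.68113524]), 'tool_rot': array([-4.72504208e-04,  9.90228649e-01,  1.39452473e-01, -8.02954549e-05]), 'wrist_force': array([0.3920539 , 0.23676377, 0.82791588]), 'ft_torque': array([-0.0004162 , -0.00130915, -0.00585036]), 'finger_gap': 0.9996498868403417}
```

View pics/side0.png

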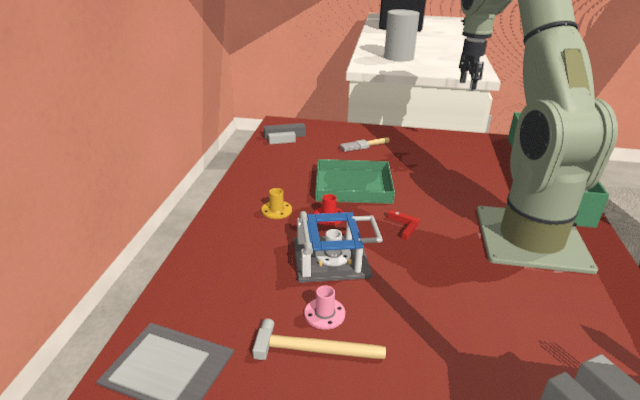

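View pics/top0.png

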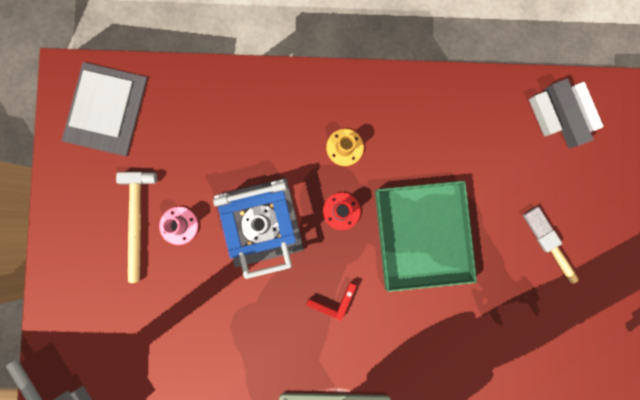

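```bash
python3 - <<'E'
import cv2
a=cv2.imread("pics/top0.png");b=cv2.imread("pics/side0.png")
cv2.imwrite("pics/tc.png",cv2.resize(a[165:290,200:360],None,fx=5,fy=4.8*5/4.8,interpolation=cv2.INTER_CUBIC)[:600])
cv2.imwrite("pics/sc.png",cv2.resize(b[195:285,280:400],None,fx=6,fy=6,interpolation=cv2.INTER_CUBIC))
cv2.imwrite("pics/tt.png",cv2.resize(a[170:300,360:490],None,fx=4,fy=4,interpolation=cv2.INTER_CUBIC))
E
```

```text
(no output)
```

View pics/tc.png

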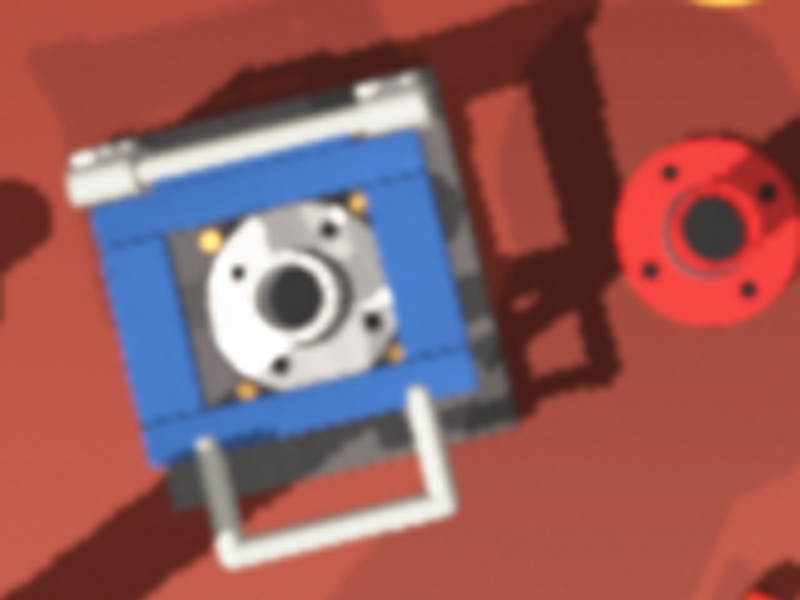

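View pics/sc.png

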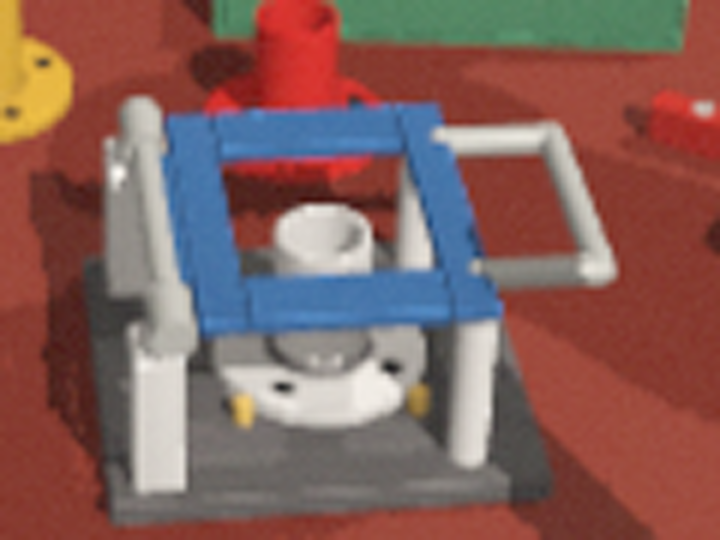

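View pics/tt.png

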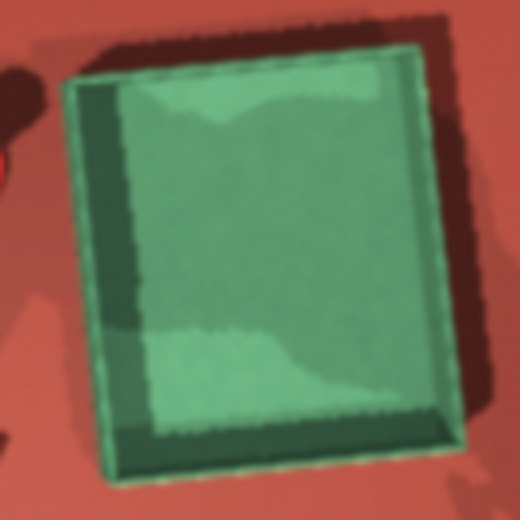

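```bash
cat > h.py <<'E'
from bench import r
import numpy as np
def ray(n,u,v):
    c=r.calibration(n);T=c["cam_to_world"]
    d=T[:3,:3]@np.array([(u-c["cx"])/c["fx"],(v-c["cy"])/c["fy"],1]);return T[:3,3],d
def atz(n,u,v,z):
    o,d=ray(n,u,v);return o+d*(z-o[2])/d[2]
def tri(p,q):
    o,d=ray("top",*p);o2,e=ray("side",*q)
    s=np.linalg.lstsq(np.stack([d,-e],1),o2-o,rcond=None)[0]
    a=o+s[0]*d;b=o2+s[1]*e;return (a+b)/2,np.linalg.norm(a-b)
E
python3 - <<'E'
from h import *
np.set_printoptions(precision=1,suppress=True)
t=lambda x,y:(200+x/5,165+y/5); s=lambda x,y:(280+x/6,195+y/6); tt=lambda x,y:(360+x/4,170+y/4)
A=atz("top",*t(235,550),88);B=atz("top",*t(440,503),88);print("bar",A,B,(A+B)/2,np.linalg.norm(A-B))
print(tri(t(235,550),s(598,270)),tri(t(440,503),s(553,132)))
print("hinge ends",atz("top",*t(85,183),88),atz("top",*t(415,103),88))
print("stub",atz("top",*t(295,290),78),tri(t(295,290),s(325,235)))
for q in [(68,84),(418,50),(462,446),(112,480)]:print(atz("top",*tt(*q),40))
print("tray",np.mean([atz("top",*tt(*q),40) for q in [(68,84),(418,50),(462,446),(112,480)]],0))
d=A-B;print("angle bar",np.degrees(np.arctan2(d[1],d[0])))
print("spare",atz("top",346,143,66),"red",atz("top",343,211,66))
E
```

```text
bar [417.1 206.9  88. ] [440.3 116.9  88. ] [428.7 161.9  88. ] 92.85873666930415
(array([416.1, 207.4,  84.2]), np.float64(1.2295973940707725)) (array([439.9, 116.8,  89.1]), np.float64(0.9956316890999736))
hinge ends [577.7 279.8  88. ] [618. 134.  88.]
stub [532.8 185.9  78. ] (array([530.7, 186.4,  72.1]), np.float64(4.287867214444128))
[616.2 -83.8  40. ]
[ 642.7 -290.6   40. ]
[ 411.2 -319.2   40. ]
[ 385.9 -114.6   40. ]
tray [ 514. -202.   40.]
angle bar 104.45820488198927
spare [722.9  -6.   66. ] red [565.9  -3.3  66. ]
```

```bash
python3 -m handwheel '[[0,4.4,1.25,0,0,0,0],[0,4.4,1.25,0,0,0,0],[0,4.4,1.25,0,0,0,0],[0,4.4,1.25,0,0,0,0],[0,4.4,1.25,0,0,0,0],[0,4.4,1.25,0,0,0,0],[0,1.2,-4.4,0,0,0,0],[0,1.2,-4.4,0,0,0,0],[0,1.2,-4.4,0,0,0,0],[0,1.2,-4.4,0,0,0,0],[0,1.2,-4.4,0,0,0,0],[0,1.2,-4.4,0,0,0,0]]' 40
```

```text
clock: 1.3
ee_pos: [445.0, -281.3, 190.6]
tool_rot: [0.004, 0.991, 0.136, 0.001]
wrist_force: [2.8, 0.5, -1.1]
finger_gap: 0.501
```

```bash
python3 -m handwheel '[[0,1.2,-4.4,0,0,0,0],[0,1.2,-4.4,0,0,0,0],[0,1.2,-4.4,0,0,0,0],[0,1.2,-4.4,0,0,0,0],[0,1.2,-4.4,0,0,0,0],[0,1.2,-4.4,0,0,0,0],[0,1.2,-4.4,0,0,0,0],[0,1.2,-4.4,0,0,0,0],[0,1.2,-4.4,0,0,0,0]]'; python3 -m handwheel '[[0,0,0,0,0,0,-0.15],[0,0,0,0,0,0,-0.15],[0,0,0,0,0,0,-0.15],[0,0,0,0,0,0,-0.15],[0,0,0,0,0,0,-0.15],[0,0,0,0,0,0,-0.15],[0,0,0,0,0,0,-0.15],[0,0,0,0,0,0,-0.15],[0,0,0,0,0,0,-0.15],[0,0,0,0,0,0,-0.15]]'
cat >> h.py <<'E'
from scipy.spatial.transform import Rotation as R
np.set_printoptions(precision=2,suppress=True)
def go(target,yaw,tilt=0):
    """shift (cm, tool axes) and rotvec to reach target TCP, tool down, tool x at yaw deg"""
    s=r.state();q=s["tool_rot"];M=R.from_quat([q[1],q[2],q[3],q[0]])
    a=np.radians(yaw);X=np.array([np.cos(a),np.sin(a),0]);Z=np.array([0,0,-1.]);Y=np.cross(Z,X)
    G=R.from_matrix(np.stack([X,Y,Z],1))
    print("t",s["clock"],"pos",s["ee_pos"],"F",s["wrist_force"],"gap",s["finger_gap"],"j",s["joint_positions"])
    print("shift cm",M.inv().apply(np.array(target)-s["ee_pos"])/10,"rot",(M.inv()*G).as_rotvec())
    print("shift in goal axes",G.inv().apply(np.array(target)-s["ee_pos"])/10)
E
python3 -c "
from h import *
go([428.7,163,150],105)"
```

```text
clock: 2.2
ee_pos: [438.9, 145.8, 187.5]
tool_rot: [0.003, 0.991, 0.135, 0.001]
wrist_force: [1.1, 0.1, -0.5]
finger_gap: 0.501
clock: 3.2
ee_pos: [436.1, 155.3, 185.7]
tool_rot: [0.002, 0.631, 0.776, -0.002]
wrist_force: [-0.4, -1.0, -0.7]
finger_gap: 0.497
t 3.2 pos [436.09 155.3  185.67] F [-0.44 -0.97 -0.67] gap 0.4967844548693949 j [-0.22  0.58 -0.33  1.89  0.28  0.72 -0.51]
shift cm [ 0.92 -0.56  3.56] rot [-0.    0.01 -0.06]
shift in goal axes [ 0.94 -0.51  3.57]
```

```bash
python3 -m handwheel '[[0,0.5,-0.3,1.8,0,0.005,-0.06],[0,0.4,-0.3,1.8,0,0,0],[0,0,0,0,0,0,0]]'
python3 -c "
from h import *
go([428.7,163,70],105)
import cv2
a=r.snapshot('top')[:,:,::-1];b=r.snapshot('side')[:,:,::-1]
c=[cv2.resize(x,(400,400),interpolation=cv2.INTER_CUBIC) for x in (a[175:295,200:320],b[150:290,270:410])]
cv2.imwrite('pics/p1.png',np.hstack(c))"
```

```text
clock: 3.5
ee_pos: [428.1, 162.2, 148.6]
tool_rot: [-0.001, 0.604, 0.797, -0.001]
wrist_force: [-0.1, -0.7, 1.6]
finger_gap: 0.501
t 3.5 pos [428.08 162.25 148.58] F [-0.06 -0.69  1.57] gap 0.5008767248074947 j [-0.25  0.64 -0.32  1.96  0.33  0.6  -0.51]
shift cm [0.05 0.09 7.86] rot [-0.   -0.    0.01]
shift in goal axes [0.06 0.08 7.86]
```

View pics/p1.png

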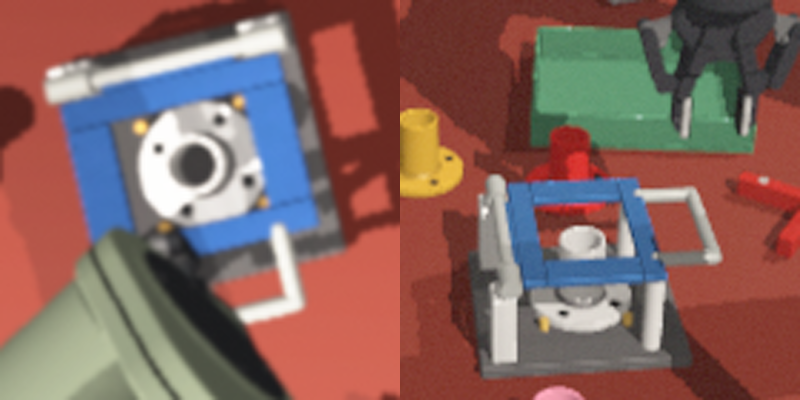

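The picture shows the open fingers straddling the bar's line (side view: tips near x 685 and 745, bar near x 705), clear of the blue lid. Now I descend and close.

```bash
python3 -m handwheel '[[0,0,0,2.5,0,0,0.01],[0,0,0,2.5,0,0,0],[0,0.1,0.1,2.4,0,0,0],[0,0,0,0.5,0,0,0],[-1,0,0,0,0,0,0],[-1,0,0,0,0,0,0],[-1,0,0,0,0,0,0],[-1,0,0,0,0,0,0],[-1,0,0,0,0,0,0]]' 40
python3 -c "
from h import *
go([428.7,163,70],105)
import cv2
b=r.snapshot('side')[:,:,::-1]
cv2.imwrite('pics/p2.png',cv2.resize(b[130:290,270:430],(560,560),interpolation=cv2.INTER_CUBIC))"
```

```text
clock: 4.5
ee_pos: [435.3, 163.9, 76.6]
tool_rot: [0.004, 0.61, 0.792, 0.005]
wrist_force: [0.5, 1.0, 0.3]
finger_gap: 0.002
t 4.5 pos [435.27 163.89  76.6 ] F [0.53 1.03 0.28] gap 0.0019218348764018652 j [-0.31  0.77 -0.21  2.02  0.41  0.38 -0.59]
shift cm [ 0.08 -0.67  0.65] rot [ 0.01 -0.   -0.  ]
shift in goal axes [ 0.08 -0.66  0.66]
```

View pics/p2.png

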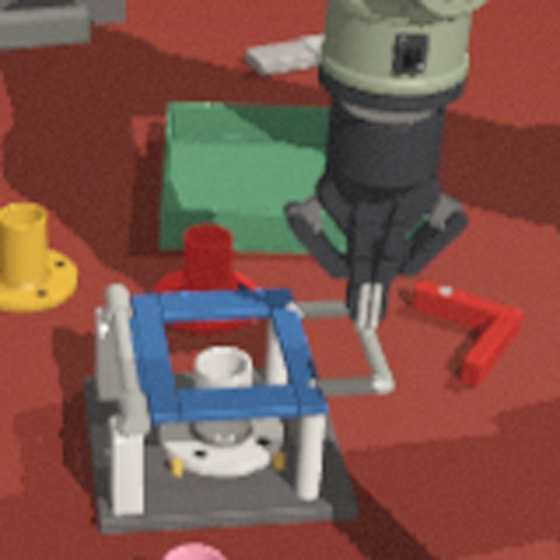

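```bash
cat >> h.py <<'E'
def proj(n,p):
    c=r.calibration(n);T=np.linalg.inv(c["cam_to_world"]);q=T[:3,:3]@np.array(p)+T[:3,3]
    return np.array([c["cx"]+c["fx"]*q[0]/q[2],c["cy"]+c["fy"]*q[1]/q[2]])
E
python3 -c "
from h import *
s=r.state();print(s['ee_pos'],s['finger_gap'],s['clock'])
for p in ([s['ee_pos'],[428.7,162,88],[417,207,88],[440,117,88]]): print((proj('side',p)-[270,130])*3.5, (proj('top',p)))
"
```

```text
[435.29 163.91  76.59] 0.0007288049617704614 4.55
[358.04 355.36] [267.28 266.81]
[368.69 341.69] [267.48 270.31]
[382.11 380.04] [246.93 275.07]
[356.69 305.87] [287.97 265.75]
```

```bash
python3 -c "
import cv2
b=cv2.imread('pics/p2.png')[180:420,270:420]
cv2.imwrite('pics/p3.png',cv2.resize(b,None,fx=2.5,fy=2.5,interpolation=cv2.INTER_CUBIC))"
```

```text
(no output)
```

View pics/p3.png

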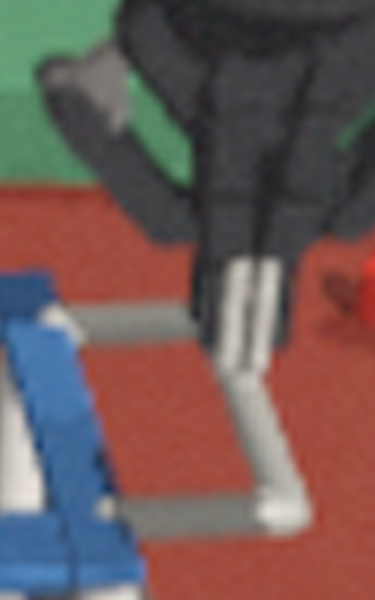

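```bash
python3 -c "
from h import *
print(proj('side',[428.1,162.2,148.6]),proj('side',[428.1,162.2,160]),proj('side',[428.1,162.2,170]))
go([428.7,163,110],105)
"
```

```text
[377.59 207.12] [377.99 203.13] [378.33 199.59]
t 4.55 pos [435.29 163.91  76.59] F [-0.42  0.94  0.64] gap 0.0007288049617704614 j [-0.31  0.77 -0.21  2.02  0.41  0.38 -0.59]
shift cm [ 0.08 -0.62 -3.35] rot [ 0.01 -0.   -0.  ]
shift in goal axes [ 0.08 -0.66 -3.34]
```

```bash
python3 -c "
from h import *
import cv2
print(proj('side',[158.7,-552.4,199.7]),proj('top',[435,164,76]))
b=cv2.imread('pics/side0.png')[0:110,420:540]
cv2.imwrite('pics/p4.png',cv2.resize(b,None,fx=5,fy=5,interpolation=cv2.INTER_CUBIC))
a=r.snapshot('top')[:,:,::-1]
cv2.imwrite('pics/p5.png',cv2.resize(a[170:300,190:350],None,fx=4,fy=4,interpolation=cv2.INTER_CUBIC))
"
```

```text
[464.48  97.85] [267.26 266.92]
```

View pics/p4.png

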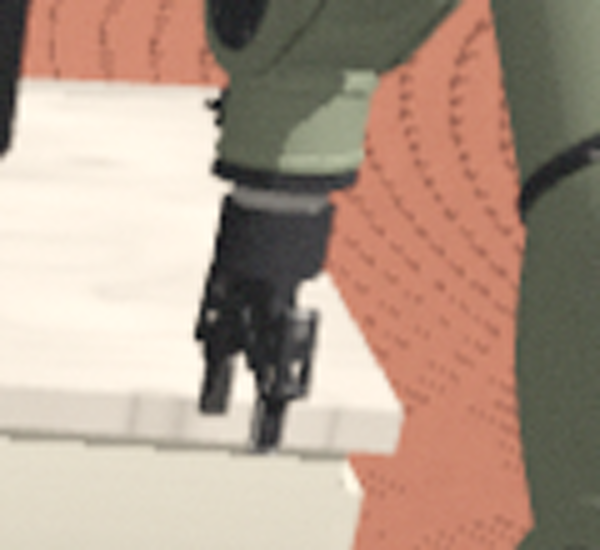

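View pics/p5.png

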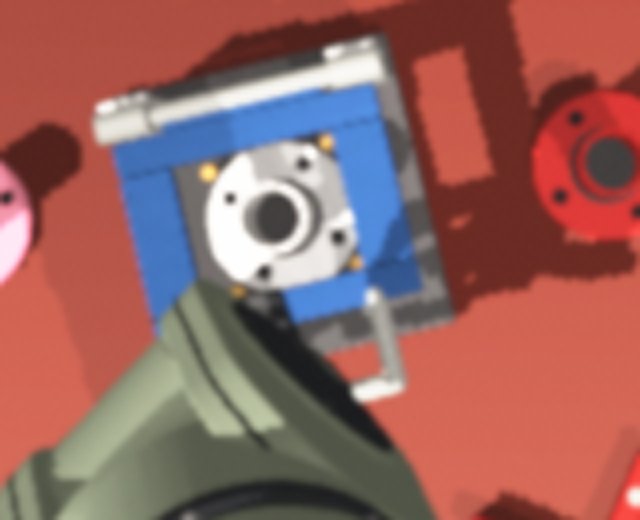

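Fingers closed fully without the bar. The tips look about 20 mm higher than the reported TCP, so I'll lift and measure the fingertip itself.

```bash
python3 -m handwheel '[[-1,0,0,-3,0,0,0],[-1,0,0,-3,0,0,0],[-1,0,0,0,0,0,0]]'
python3 -c "
from h import *
import cv2
s=r.state();print(s['ee_pos'],s['tool_rot'],s['finger_gap'],proj('side',s['ee_pos']),proj('top',s['ee_pos']))
b=r.snapshot('side')[:,:,::-1]
cv2.imwrite('pics/p6.png',cv2.resize(b[160:260,340:420],None,fx=6,fy=6,interpolation=cv2.INTER_CUBIC))
"
```

```text
clock: 4.9
ee_pos: [433.9, 163.8, 138.2]
tool_rot: [0.003, 0.61, 0.792, 0.004]
wrist_force: [-0.5, -0.6, 0.6]
finger_gap: 0.003
[433.93 163.77 138.17] [0.   0.61 0.79 0.  ] 0.0034320207440407115 [374.81 210.85] [264.15 270.21]
```

View pics/p6.png

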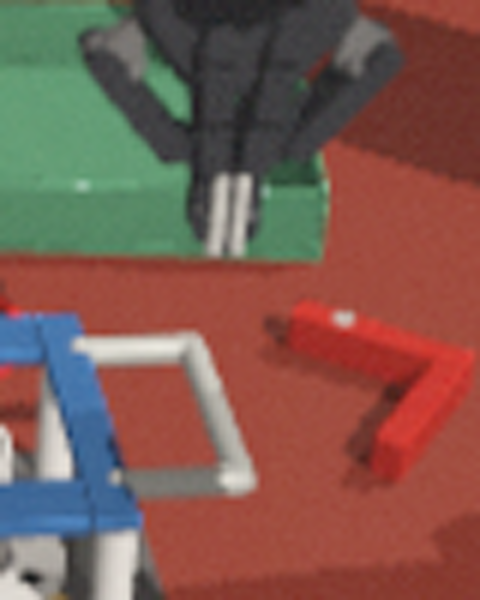

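```bash
python3 -c "
from h import *
print(proj('side',[0,0,0]),proj('side',[0,0,10]),[proj('side',[a,b,10]) for a in(-95,95) for b in (-95,95)])
s=r.state()['ee_pos']
for e in ([0,0,22],[0,0,25],[0,-40,0],[-8,-20,12],[-8,0,25],[0,-15,15]):print(e,proj('side',s+np.array(e))-proj('side',s), proj('side',np.array([158.7,-552.4,212.7])+e))
for z in (0,5,10,15): print([atz('side',*q,z)[:2] for q in ((485,208),(593,267))])
"
```

```text
[530.94 237.09] [531.85 234.14] [array([558.56, 218.89]), array([578.62, 259.19]), array([491.18, 212.37]), array([502.17, 251.08])]
[0, 0, 22] [ 0.73 -7.67] [466.24  88.3 ]
[0, 0, 25] [ 0.83 -8.73] [466.39  87.47]
[0, -40, 0] [ 0.89 -8.46] [463.97  90.78]
[-8, -20, 12] [ 4.1 -8.1] [467.43  89.44]
[-8, 0, 25] [ 4.16 -8.4 ] [468.71  87.63]
[0, -15, 15] [ 0.83 -8.41] [465.44  88.9 ]
[array([ 105.52, -133.67]), array([-128.76,  108.37])]
[array([ 107.65, -125.22]), array([-125.1 ,  115.23])]
[array([ 109.77, -116.77]), array([-121.43,  122.08])]
[array([ 111.9 , -108.32]), array([-117.76,  128.94])]
```

```bash
python3 -c "
import cv2
b=cv2.imread('pics/side0.png')[190:285,470:610]
cv2.imwrite('pics/p7.png',cv2.resize(b,None,fx=5,fy=5,interpolation=cv2.INTER_CUBIC))
"
```

```text
(no output)
```

View pics/p7.png

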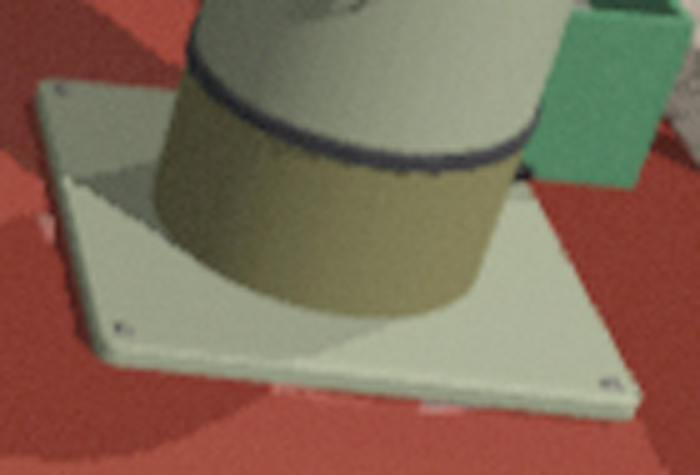

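```bash
python3 -c "
from h import *
for z in (76,88,95,100): print(atz('side',270+366/3.5,130+330/3.5,z))
for z in (138,150,160,165): print(atz('side',378,202.5,z))
"
```

```text
[431.49 129.56  76.  ]
[431.43 147.48  88.  ]
[431.4  157.92  95.  ]
[431.38 165.39 100.  ]
[428.21 122.92 138.  ]
[428.21 142.75 150.  ]
[428.21 159.27 160.  ]
[428.21 167.54 165.  ]
```

```bash
python3 -m handwheel '[[0,0,0,0,0,0,0],[0,0,0,0,0,0,0],[0,0,0,2,0,0,0],[0,0,0,2,0,0,0],[0,0,0,2,0,0,0],[0,0,0,1.5,0,0,0],[0,0,0,1,0,0,0]]'
python3 -c "
from h import *
import cv2
go([433,163,46],105)
s=r.state()
b=r.snapshot('side')[:,:,::-1]
cv2.imwrite('pics/p8.png',cv2.resize(b[160:260,340:420],None,fx=6,fy=6,interpolation=cv2.INTER_CUBIC))
"
```

```text
clock: 5.65
ee_pos: [432.8, 163.1, 45.5]
tool_rot: [0.002, 0.61, 0.793, 0.002]
wrist_force: [-0.6, -0.5, 0.3]
finger_gap: 0.504
t 5.65 pos [432.8  163.13  45.52] F [-0.61 -0.52  0.32] gap 0.5043990048712793 j [-0.33  0.83 -0.17  2.05  0.45  0.3  -0.62]
shift cm [-0.02  0.02 -0.05] rot [ 0.01  0.   -0.  ]
shift in goal axes [-0.02  0.02 -0.05]
```

View pics/p8.png

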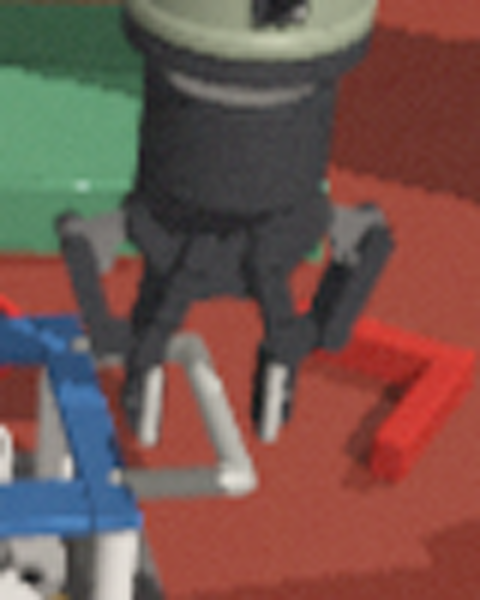

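The fingers now straddle the bar, tips at about (148,440) and (268,437) in the crop with the bar between. So the real tips sit about 23 mm higher than the reported TCP. Closing now.

```bash
python3 -m handwheel '[[-1,0,0,0,0,0,0],[-1,0,0,0,0,0,0],[-1,0,0,0,0,0,0],[-1,0,0,0,0,0,0]]' 40
python3 -c "
from h import *
import cv2
go([433,163,46],105)
s=r.state()
b=r.snapshot('side')[:,:,::-1]
cv2.imwrite('pics/p9.png',cv2.resize(b[160:260,340:420],None,fx=6,fy=6,interpolation=cv2.INTER_CUBIC))
"
```

```text
clock: 6.1
ee_pos: [428.4, 162.0, 44.2]
tool_rot: [-0.0, 0.609, 0.793, -0.003]
wrist_force: [5.7, 1.4, -1.9]
finger_gap: 0.118
t 6.1 pos [428.41 161.97  44.21] F [ 5.74  1.38 -1.94] gap 0.11829352279221023 j [-0.34  0.83 -0.17  2.05  0.45  0.3  -0.62]
shift cm [-0.02  0.47 -0.18] rot [-0.  0. -0.]
shift in goal axes [-0.02  0.47 -0.18]
```

View pics/p9.png

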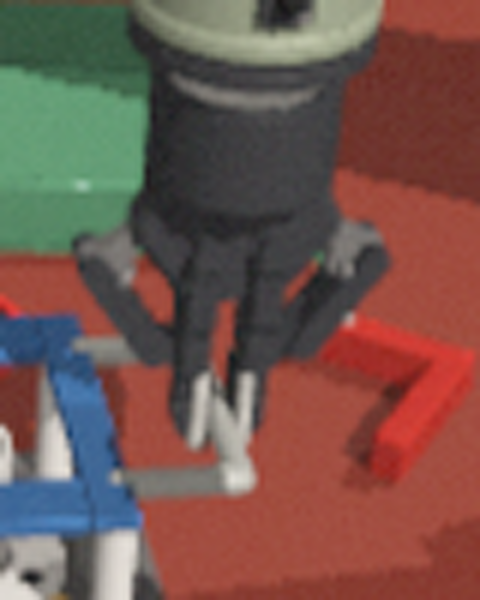

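```bash
cat >> h.py <<'E'
P0=np.array([428.4,162.0,44.2]);U=np.array([np.cos(np.radians(15)),np.sin(np.radians(15)),0]);HG=P0+175*U
def arc(step=6,n=6):
    s=r.state();d=s["ee_pos"]-HG;a=-d@U;b=d[2];th=np.degrees(np.arctan2(b,a))
    q=s["tool_rot"];M=R.from_quat([q[1],q[2],q[3],q[0]])
    print("t",s["clock"],"th",th,"rad",np.hypot(a,b),"lat",d@[-U[1],U[0],0],"F",s["wrist_force"],"gap",s["finger_gap"],"Z",M.as_matrix()[:,2],"j",s["joint_positions"])
    p=s["ee_pos"]
    for k in range(n):
        t=np.radians(th+step*(k+1));g=HG-175*np.cos(t)*U+np.array([0,0,175*np.sin(t)]);print(round(th+step*(k+1)),M.inv().apply(g-p)/10);p=g
E
python3 -m handwheel '[[-1,0,0.1,-1.85,0,0,0],[-1,0,0.29,-1.8,0,0,0],[-1,0,0.47,-1.77,0,0,0],[-1,0,0.66,-1.7,0,0,0]]' 40; python3 -c "
from h import *
arc()"
```

```text
clock: 6.55
ee_pos: [442.8, 166.0, 117.3]
tool_rot: [-0.001, 0.609, 0.793, -0.004]
wrist_force: [8.6, 1.7, -7.1]
finger_gap: 0.117
t 6.55 th 24.53448930320132 rad 175.92973517574524 lat 0.12497548828245186 F [ 8.58  1.68 -7.11] gap 0.11744357577443351 Z [-0.01 -0.   -1.  ] j [-0.26  0.71 -0.3   1.94  0.37  0.56 -0.54]
31 [-0.02  0.92 -1.59]
37 [-0.    1.   -1.53]
43 [-0.    1.16 -1.42]
49 [-0.    1.3  -1.29]
55 [-0.    1.43 -1.15]
61 [-0.    1.54 -0.99]
```

Working; the arc fits with a radius of 176 mm.

```bash
python3 -m handwheel '[[-1,0,0.9,-1.6,0,0,0],[-1,0,1.0,-1.53,0,0,0],[-1,0,1.16,-1.42,0,0,0],[-1,0,1.3,-1.3,0,0,0]]' 40; python3 -c "
from h import *
import cv2
arc()
b=r.snapshot('side')[:,:,::-1]
cv2.imwrite('pics/p10.png',cv2.resize(b[110:290,250:430],(540,540),interpolation=cv2.INTER_CUBIC))"
```

```text
clock: 6.95
ee_pos: [485.1, 177.7, 179.8]
tool_rot: [-0.002, 0.609, 0.793, -0.004]
wrist_force: [11.8, 3.9, -20.0]
finger_gap: 0.121
t 6.95 th 49.40924914494423 rad 178.51625145167705 lat 0.4825186861298505 F [ 11.79   3.86 -19.96] gap 0.12102883396472 Z [-0.01 -0.   -1.  ] j [-0.21  0.67 -0.36  1.71  0.3   0.83 -0.45]
55 [-0.05  1.67 -0.86]
61 [-0.    1.55 -0.97]
67 [-0.    1.65 -0.8 ]
73 [-0.    1.72 -0.63]
79 [-0.    1.78 -0.44]
85 [-0.    1.81 -0.26]
```

View pics/p10.png

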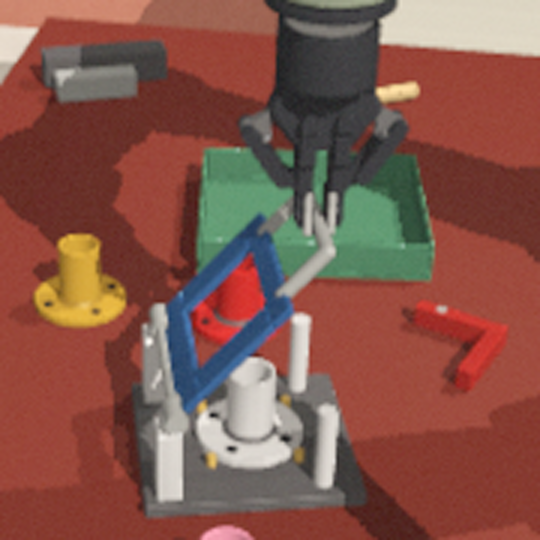

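The lid is at about 49°, with the bar held between the fingertips at (320,215).

```bash
python3 -m handwheel '[[-1,0,1.65,-0.86,0,0,0],[-1,0,1.55,-0.9,0,0,0],[-1,0,1.65,-0.8,0,0,0],[-1,0,1.72,-0.6,0,0,0]]' 40; python3 -c "
from h import *
arc()"
```

```text
clock: 7.4
ee_pos: [546.3, 194.4, 216.4]
tool_rot: [-0.004, 0.608, 0.794, -0.007]
wrist_force: [-1.8, 0.8, -4.1]
finger_gap: 0.116
t 7.4 th 72.96262972858659 rad 180.10494052736826 lat 0.8123882409432142 F [-1.76  0.77 -4.05] gap 0.11635478332209265 Z [-0.01 -0.01 -1.  ] j [-0.22  0.72 -0.37  1.41  0.28  1.07 -0.38]
79 [-0.08  1.93  0.02]
85 [-0.    1.81 -0.28]
91 [-0.    1.83 -0.09]
97 [-0.    1.83  0.1 ]
103 [-0.    1.81  0.29]
109 [-0.    1.77  0.48]
```

```bash
python3 -m handwheel '[[-1,0,1.8,-0.4,0,0,0],[-1,0,1.82,-0.28,0,0,0],[-1,0,1.85,-0.1,0,0,0],[-1,0,1.85,0.1,0,0,0],[-1,0,1.8,0.3,0,0,0]]' 40; python3 -c "
from h import *
import cv2
arc()
b=r.snapshot('side')[:,:,::-1]
cv2.imwrite('pics/p11.png',cv2.resize(b[90:290,230:430],(540,540),interpolation=cv2.INTER_CUBIC))"
```

```text
clock: 7.9
ee_pos: [635.9, 219.1, 222.1]
tool_rot: [-0.004, 0.608, 0.794, -0.006]
wrist_force: [-2.7, 0.8, -3.9]
finger_gap: 0.116
t 7.9 th 102.73906811877978 rad 182.39732398967487 lat 1.4447548201533866 F [-2.69  0.79 -3.89] gap 0.11570698996237733 Z [-0.01 -0.   -1.  ] j [-0.25  0.89 -0.36  0.99  0.28  1.33 -0.3 ]
109 [-0.14  1.62  1.2 ]
115 [-0.    1.71  0.65]
121 [-0.    1.63  0.83]
127 [-0.    1.54  1.  ]
133 [-0.    1.43  1.15]
139 [0.   1.3  1.29]
```

View pics/p11.png

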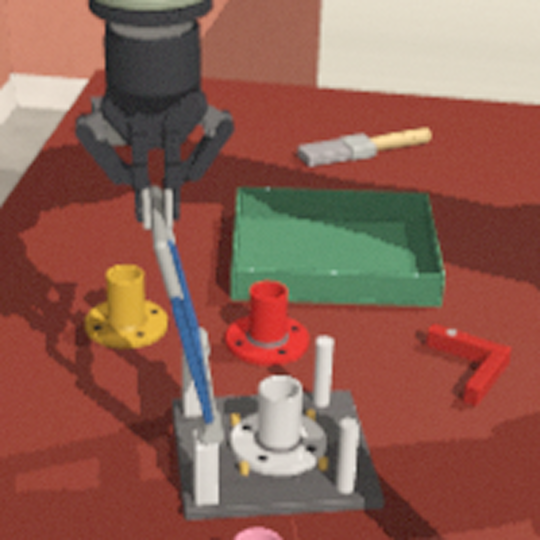

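```bash
python3 -m handwheel '[[-1,0,1.8,0.5,0,0,0],[-1,0,0.8,0.3,0,0,0],[1,0,0,0,0,0,0],[1,0,0,0,0,0,0],[1,0,0,0,0,0,0],[1,0,0,-3,0,0,0],[1,0,0,-4,0,0,0],[1,0,0,-1,0,0,0],[1,0,-4,0,0,0,0],[1,0,-4,0,0,0,0]]' 40; python3 -c "
from h import *
import cv2
arc(n=0)
b=r.snapshot('side')[:,:,::-1]
cv2.imwrite('pics/p12.png',cv2.resize(b[70:290,210:430],(540,540),interpolation=cv2.INTER_CUBIC))"
```

```text
clock: 8.95
ee_pos: [605.0, 210.7, 296.0]
tool_rot: [-0.004, 0.609, 0.793, -0.005]
wrist_force: [1.9, 0.6, -0.1]
finger_gap: 1.0
t 8.95 th 91.86538135689385 rad 251.92991689262456 lat 1.3225107168265193 F [ 1.95  0.61 -0.09] gap 1.0003308805893665 Z [-0.01 -0.   -1.  ] j [-0.25  0.77 -0.37  0.99  0.26  1.43 -0.3 ]
```

View pics/p12.png

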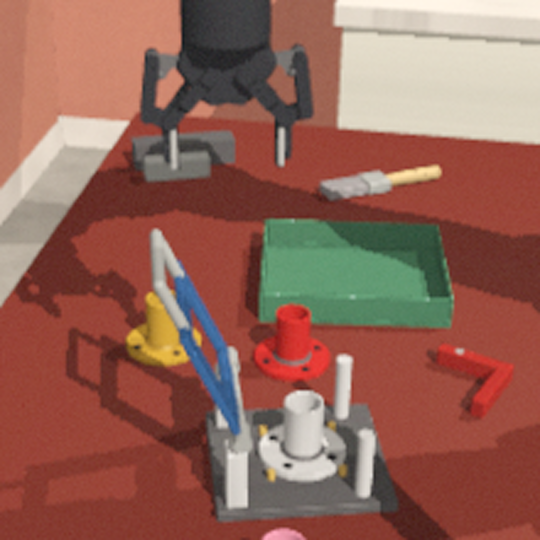

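Lid rests on its stop, leaning away (handle around (160,240) in the crop), with the gripper clear. Next I move above the stub and turn the jaws parallel to the hinge.

```bash
python3 -m handwheel '[[1,-0.2,-3.8,0,0,0,0],[1,-0.2,-3.8,0,0,0,0],[1,0,0,0,0,0,0.15],[1,0,0,0,0,0,0.15],[1,0,0,0,0,0,0.15],[1,0,0,0,0,0,0.15],[1,0,0,0,0,0,0.15],[1,0,0,0,0,0,0.15],[1,0,0,0,0,0,0.15],[1,0,0,0,0,0,0.15],[1,0,0,0,0,0,0.15],[1,0,0,0,0,0,0.15]]' 40; python3 -c "
from h import *
import cv2
go([532,187,150],15)
b=r.snapshot('side')[:,:,::-1];a=r.snapshot('top')[:,:,::-1]
c=[cv2.resize(x,(400,400),interpolation=cv2.INTER_CUBIC) for x in (a[170:290,200:320],b[190:290,280:380])]
cv2.imwrite('pics/p13.png',np.hstack(c))"
```

```text
clock: 10.2
ee_pos: [520.6, 180.8, 303.2]
tool_rot: [0.003, 0.987, 0.163, -0.007]
wrist_force: [0.5, 0.6, 0.7]
finger_gap: 1.0
t 10.2 pos [520.6  180.82 303.16] F [0.52 0.57 0.66] gap 1.0000525259907738 j [-0.41  0.58  0.03  1.36 -0.01  1.21 -1.62]
shift cm [ 1.51 -0.26 15.29] rot [0.   0.02 0.07]
shift in goal axes [ 1.26 -0.3  15.32]
```

View pics/p13.png

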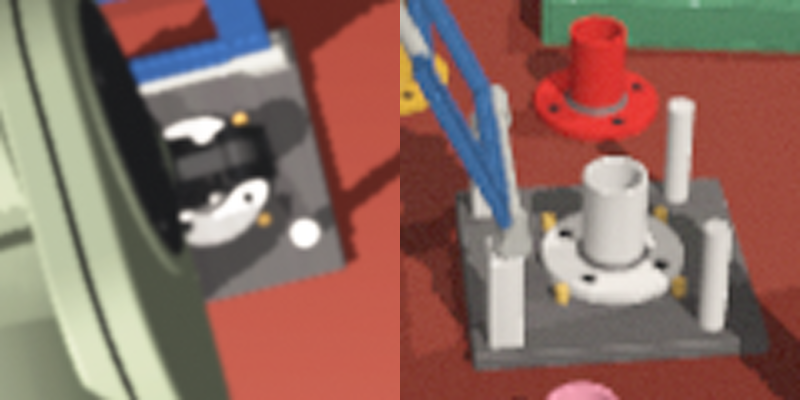

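```bash
python3 -c "
from h import *
print(atz('side',333.3,234.5,78))
print('lid handle ang check', proj('side',HG+[0,0,44]+175*np.array([*(U[:2]*np.sin(np.radians(25))),np.cos(np.radians(25))])))"
python3 -m handwheel '[[1,0.7,-0.15,4,0,0.02,0.07],[1,0.7,-0.15,4,0,0,0],[1,0,0,4,0,0,0],[1,0,0,2,0,0,0],[1,0,0,0,0,0,0]]'; python3 -c "
from h import *
import cv2
go([532,186.5,18],15)
b=r.snapshot('side')[:,:,::-1]
cv2.imwrite('pics/p14.png',cv2.resize(b[150:290,270:410],(560,560),interpolation=cv2.INTER_CUBIC))"
```

```text
[529.63 196.27  78.  ]
lid handle ang check [273.22 174.8 ]
clock: 10.8
ee_pos: [533.3, 188.1, 160.9]
tool_rot: [-0.0, 0.99, 0.142, 0.005]
wrist_force: [-0.3, 0.1, 1.4]
finger_gap: 1.003
t 10.8 pos [533.31 188.1  160.87] F [-0.31  0.14  1.41] gap 1.0032181620722642 j [-0.41  0.74  0.03  1.59 -0.02  0.81 -1.66]
shift cm [-0.32  0.1  14.28] rot [ 0.   -0.01  0.02]
shift in goal axes [-0.17  0.12 14.29]
```

View pics/p14.png

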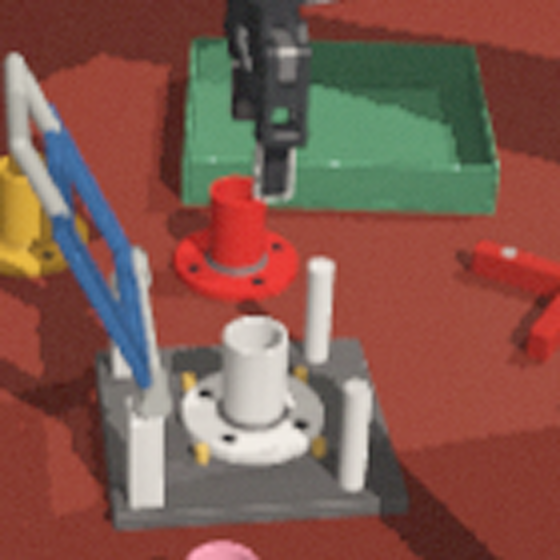

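```bash
python3 -m handwheel '[[1,-0.1,0,3,0,-0.005,0.02],[1,-0.1,0,3,0,0,0],[1,0,0,2.5,0,0,0],[1,0,0,0,0,0,0]]'; python3 -c "
from h import *
import cv2
go([531.5,187,18],15)
b=r.snapshot('side')[:,:,::-1]
cv2.imwrite('pics/p15.png',cv2.resize(b[150:290,270:410],(560,560),interpolation=cv2.INTER_CUBIC))"
```

```text
clock: 11.25
ee_pos: [535.9, 189.2, 81.7]
tool_rot: [-0.002, 0.991, 0.136, 0.008]
wrist_force: [0.1, -0.3, 0.5]
finger_gap: 0.996
t 11.25 pos [535.94 189.18  81.69] F [ 0.08 -0.27  0.47] gap 0.9957229331407975 j [-0.41  0.85  0.02  1.66 -0.03  0.61 -1.67]
shift cm [-0.59  0.1   6.36] rot [-0.   -0.02  0.01]
shift in goal axes [-0.49  0.1   6.37]
```

View pics/p15.png

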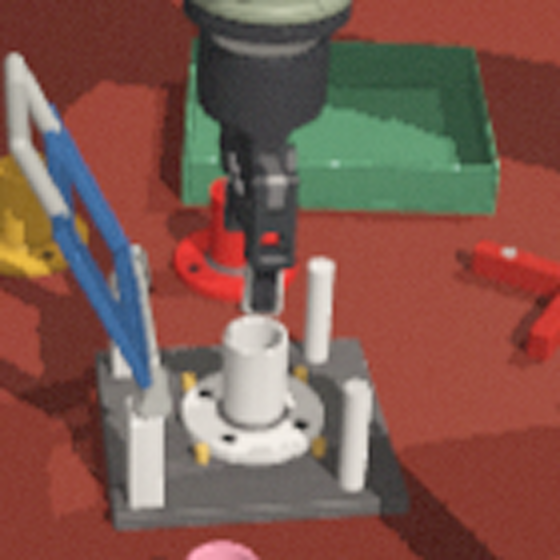

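```bash
python3 -c "
from h import *
for p in ([525,230,118],[525,230,105],[547,148,118],[547,148,105],[532,187,78],[533,187,72],[525,228,40],[532,187,12]):print(p,(proj('side',p)-[270,150])*4)"
```

```text
[525, 230, 118] [255.88 316.23]
[525, 230, 105] [255.11 334.21]
[547, 148, 118] [238.   239.23]
[547, 148, 105] [237.37 256.56]
[532, 187, 78] [251.36 329.06]
[533, 187, 72] [249.44 336.77]
[525, 228, 40] [251.81 419.  ]
[532, 187, 12] [247.84 413.57]
```

```bash
python3 -m handwheel '[[1,-0.4,0.1,2,0,-0.02,0.01],[1,-0.1,0,2,0,0,0],[1,-0.1,0,1.5,0,0,0],[1,0,0,0.7,0,0,0],[1,0,0,0,0,0,0]]'; python3 -c "
from h import *
import cv2
go([531.5,187,18],15)
b=r.snapshot('side')[:,:,::-1]
cv2.imwrite('pics/p16.png',cv2.resize(b[150:290,270:410],(560,560),interpolation=cv2.INTER_CUBIC))"
```

```text
clock: 11.8
ee_pos: [537.3, 189.2, 30.8]
tool_rot: [-0.003, 0.991, 0.133, 0.006]
wrist_force: [-0.5, -0.6, 0.4]
finger_gap: 0.998
t 11.8 pos [537.3  189.24  30.84] F [-0.49 -0.59  0.42] gap 0.9978508017269487 j [-0.4   0.94  0.02  1.68 -0.03  0.51 -1.67]
shift cm [-0.63  0.07  1.28] rot [-0.   -0.01  0.01]
shift in goal axes [-0.62  0.07  1.28]
```

View pics/p16.png

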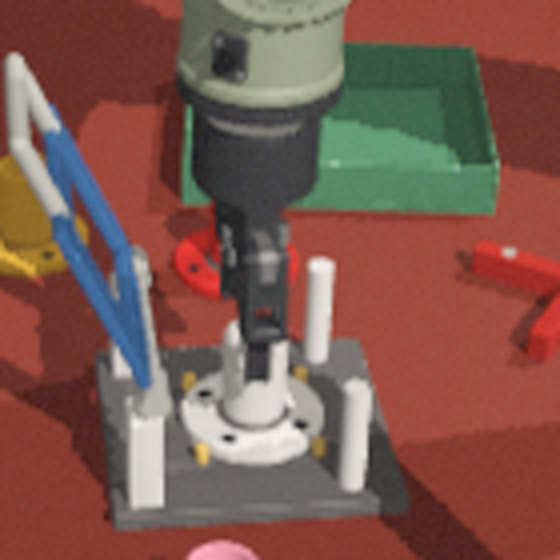

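```bash
python3 -m handwheel '[[1,-0.2,0.05,1.1,0,-0.01,0.01],[1,0,0,0,0,0,0],[-1,0,0,0,0,0,0],[-1,0,0,0,0,0,0],[-1,0,0,0,0,0,0],[-1,0,0,0,0,0,0],[-1,0,0,0,0,0,0]]' 60; python3 -c "
from h import *
import cv2
go([531.5,187,18],15)
b=r.snapshot('side')[:,:,::-1]
cv2.imwrite('pics/p17.png',cv2.resize(b[150:290,270:410],(560,560),interpolation=cv2.INTER_CUBIC))"
```

```text
clock: 12.55
ee_pos: [537.2, 188.9, 22.9]
tool_rot: [-0.002, 0.992, 0.128, 0.003]
wrist_force: [-0.5, 0.1, -3.2]
finger_gap: 0.44
t 12.55 pos [537.17 188.87  22.88] F [-0.54  0.08 -3.23] gap 0.43983370395221355 j [-0.4   0.95  0.02  1.68 -0.03  0.51 -1.68]
shift cm [-0.6   0.04  0.48] rot [-0.   -0.01 -0.01]
shift in goal axes [-0.6   0.03  0.49]
```

View pics/p17.png

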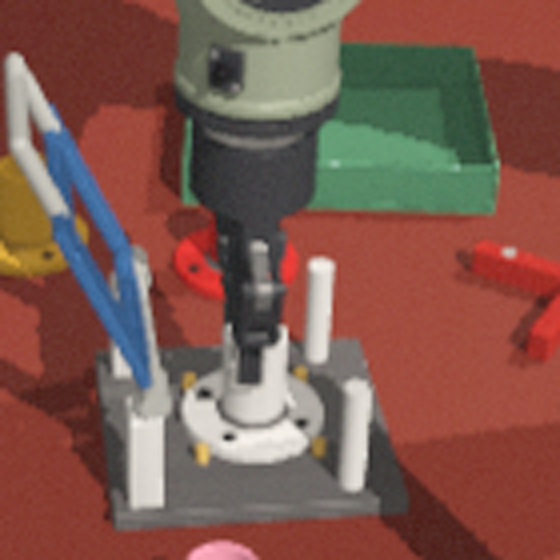

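```bash
python3 -m handwheel '[[-1,0,0,-1,0,0,0],[-1,0,0,-1,0,0,0],[-1,0,0,-1.5,0,0,0],[-1,0,0,-2,0,0,0],[-1,0,0,-2.5,0,0,0],[-1,0,0,-2.5,0,0,0],[-1,0,0,-2.5,0,0,0],[-1,0,0,0,0,0,0]]' 60; python3 -c "
from h import *
import cv2
go([514,-202,150],-15)
b=r.snapshot('side')[:,:,::-1]
cv2.imwrite('pics/p18.png',cv2.resize(b[110:290,250:430],(540,540),interpolation=cv2.INTER_CUBIC))"
```

```text
clock: 13.4
ee_pos: [536.1, 187.8, 163.0]
tool_rot: [-0.002, 0.992, 0.128, 0.003]
wrist_force: [-0.4, 0.4, -4.1]
finger_gap: 0.445
t 13.4 pos [536.08 187.81 162.99] F [-0.43  0.42 -4.06] gap 0.44493810733787753 j [-0.41  0.74  0.03  1.57 -0.03  0.82 -1.68]
shift cm [-12.04  37.15   1.06] rot [-0.01 -0.01  0.52]
shift in goal axes [ 7.96 38.22  1.3 ]
```

View pics/p18.png

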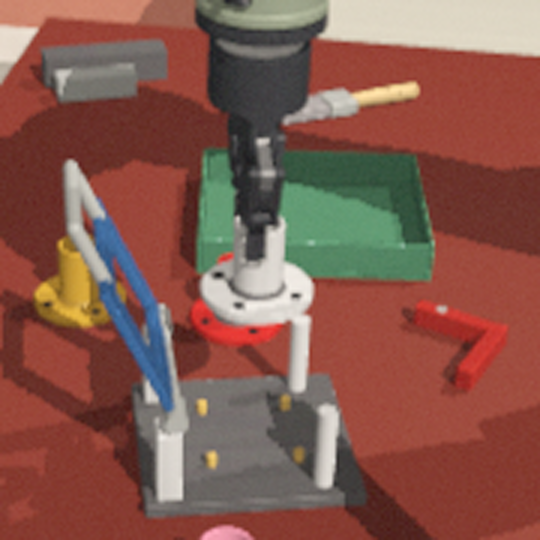

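```bash
python3 -m handwheel '[[-1,-0.5,1.5,0,0,0,0],[-1,-1.2,3.7,0,0,0,0],[-1,-1.2,3.7,0,0,0,0],[-1,-1.2,3.7,0,0,0,0],[-1,-1.2,3.7,0,0,0,0],[-1,-1.2,3.7,0,0,0,0],[-1,-1.2,3.7,0,0,0,0],[-1,-1.2,3.7,0,0,0,0],[-1,-1.2,3.7,0,0,0,0],[-1,-1.2,3.7,0,0,0,0],[-1,-0.6,2,0,0,0,0],[-1,0,0,0,0,0,0]]' 60; python3 -c "
from h import *
import cv2
go([514,-202,15],15)
b=r.snapshot('side')[:,:,::-1]
cv2.imwrite('pics/p19.png',cv2.resize(b[90:250,270:430],(540,540),interpolation=cv2.INTER_CUBIC))"
```

```text
clock: 14.65
ee_pos: [503.5, -219.4, 151.4]
tool_rot: [-0.003, 0.992, 0.127, -0.005]
wrist_force: [0.6, 0.2, -2.9]
finger_gap: 0.44
t 14.65 pos [ 503.53 -219.4   151.41] F [ 0.6   0.25 -2.93] gap 0.4399341975343792 j [ 0.39  0.74 -0.06  1.63  0.06  0.79 -1.02]
shift cm [ 1.58 -1.32 13.64] rot [-0.01  0.01 -0.01]
shift in goal axes [ 1.46 -1.41 13.64]
```

View pics/p19.png

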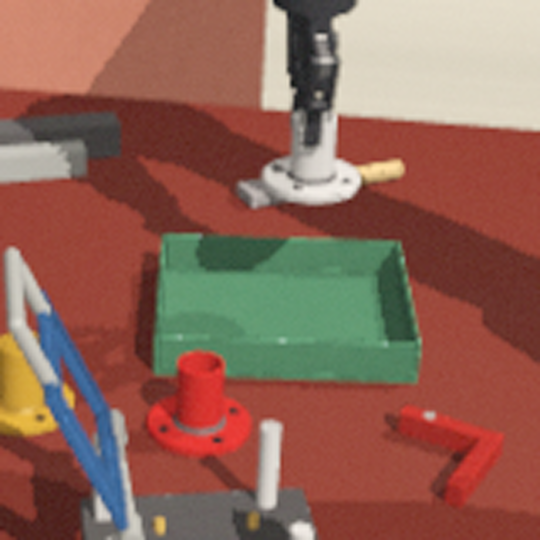

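```bash
python3 -m handwheel '[[-1,0.7,-0.6,2.5,-0.01,0.01,-0.01],[-1,0.7,-0.6,3,0,0,0],[-1,0.1,-0.1,2.5,0,0,0],[-1,0,0,2,0,0,0],[-1,0,0,1,0,0,0],[-1,0,0,0,0,0,0]]' 60; python3 -c "
from h import *
import cv2
go([514,-202,15],15)
b=r.snapshot('side')[:,:,::-1]
cv2.imwrite('pics/p20.png',cv2.resize(b[110:230,290:410],(540,540),interpolation=cv2.INTER_CUBIC))"
```

```text
clock: 15.3
ee_pos: [513.7, -196.0, 36.4]
tool_rot: [-0.001, 0.991, 0.135, -0.0]
wrist_force: [-0.1, 0.7, -1.9]
finger_gap: 0.444
t 15.3 pos [ 513.68 -196.01   36.44] F [-0.08  0.7  -1.87] gap 0.44407850155205103 j [ 0.33  0.91 -0.05  1.74  0.08  0.5  -1.06]
shift cm [-0.13  0.59  2.14] rot [-0.   -0.    0.01]
shift in goal axes [-0.12  0.59  2.14]
```

View pics/p20.png

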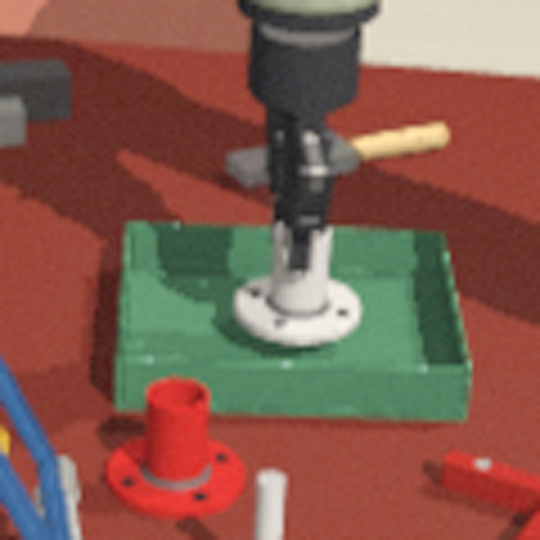

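```bash
python3 -m handwheel '[[-1,0,0.3,0.7,0,0,0],[-1,0,0.3,0.6,0,0,0],[-1,0,0,0.3,0,0,0],[-1,0,0,0.2,0,0,0],[-1,0,0,0,0,0,0]]' 60; python3 -c "
from h import *
go([514,-202,15],15)"
```

```text
clock: 15.85
ee_pos: [516.9, -203.0, 20.2]
tool_rot: [0.001, 0.991, 0.135, 0.002]
wrist_force: [0.2, -0.0, -3.0]
finger_gap: 0.445
t 15.85 pos [ 516.95 -203.03   20.24] F [ 0.23 -0.05 -3.04] gap 0.44503006473457446 j [ 0.34  0.94 -0.05  1.73  0.08  0.47 -1.06]
shift cm [-0.26 -0.18  0.52] rot [ 0.   -0.    0.01]
shift in goal axes [-0.26 -0.18  0.52]
```

```bash
python3 -m handwheel '[[-1,0,0,0.2,0,0,0],[-1,0,0,0.1,0,0,0]]' 60;  python3 -m handwheel '[[-1,0,0,0.15,0,0,0],[-1,0,0,0,0,0,0]]' 60; python3 -m handwheel '[[-1,0,0,0.15,0,0,0]]' 60
```

```text
clock: 16.05
ee_pos: [517.1, -203.1, 17.4]
tool_rot: [0.001, 0.991, 0.135, 0.002]
wrist_force: [-0.5, 0.8, -2.2]
finger_gap: 0.445
clock: 16.25
ee_pos: [517.1, -203.0, 15.8]
tool_rot: [0.001, 0.991, 0.135, 0.002]
wrist_force: [0.2, 0.5, -2.6]
finger_gap: 0.444
clock: 16.35
ee_pos: [517.3, -203.3, 14.6]
tool_rot: [0.001, 0.991, 0.135, 0.002]
wrist_force: [-7.5, -2.4, 37.4]
finger_gap: 0.441
```

The stub touched the tray floor at the predicted height (37 N upward). I'll let it relax, then open and rise.

```bash
python3 -m handwheel '[[-1,0,0,0,0,0,0],[-1,0,0,0,0,0,0]]'; python3 -m handwheel '[[1,0,0,0,0,0,0],[1,0,0,0,0,0,0],[1,0,0,0,0,0,0],[1,0,0,0,0,0,0],[1,0,0,-1,0,0,0],[1,0,0,-2,0,0,0],[1,0,0,-3,0,0,0],[1,0,0,-3,0,0,0],[1,0,0,-3,0,0,0],[1,0,0,-3,0,0,0],[1,0,0,0,0,0,0]]'; python3 -c "
from h import *
import cv2
go([514,-202,15],15)
b=r.snapshot('side')[:,:,::-1]; cv2.imwrite('pics/p21.png',b)
b=r.snapshot('top')[:,:,::-1]; cv2.imwrite('pics/p22.png',b)"
```

```text
clock: 16.55
ee_pos: [517.3, -203.1, 15.0]
tool_rot: [0.001, 0.991, 0.135, 0.003]
wrist_force: [-0.2, 1.5, -2.5]
finger_gap: 0.444
clock: 17.65
ee_pos: [516.3, -203.0, 174.8]
tool_rot: [0.001, 0.991, 0.135, 0.003]
wrist_force: [-0.2, 0.2, -1.7]
finger_gap: 1.0
t 17.65 pos [ 516.25 -202.99  174.79] F [-0.21  0.24 -1.72] gap 0.999610543583774 j [ 0.35  0.7  -0.07  1.6   0.06  0.83 -1.04]
shift cm [-0.29 -0.21 15.98] rot [ 0.   -0.01  0.01]
shift in goal axes [-0.19 -0.15 15.98]
```

View pics/p21.png

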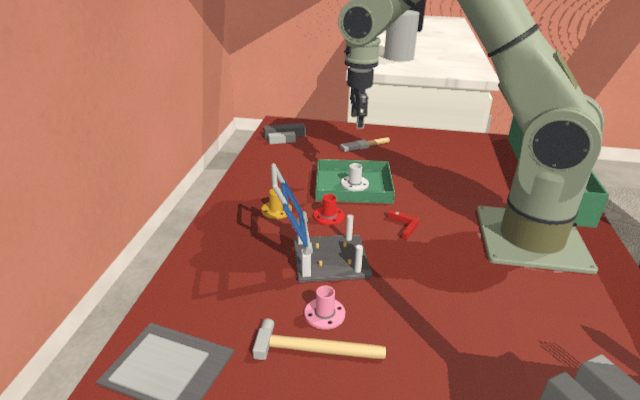

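View pics/p22.png

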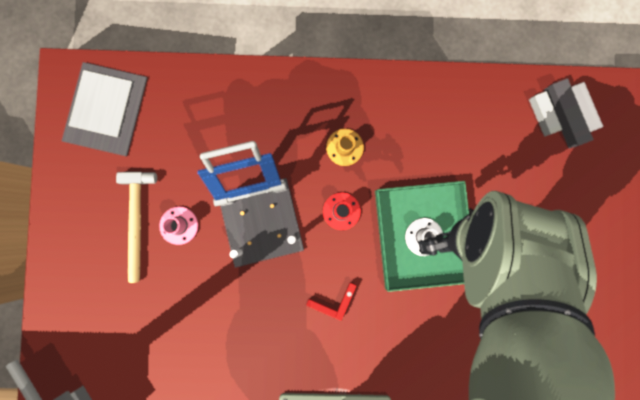

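The side view shows the stub upright in the tray at (355,178). The lid leans back on its stop, and the yellow stub stands where it was (top view (346,147)). The gripper is clear of everything.

```bash
python3 -c "
from h import *
p=atz('top',423,237,12);d=p-[514,-202,12];a=np.radians(7.5)
print(p,'tray frame',d[0]*np.cos(a)+d[1]*np.sin(a),-d[0]*np.sin(a)+d[1]*np.cos(a))
print(r.state()['joint_velocities']);print(r.hand_in())"
```

```text
[ 510.81 -201.17   12.  ] tray frame -3.050081399260049 1.2388425369957778
[-0.    0.03 -0.    0.02  0.   -0.02 -0.  ]
the job is handed in; nothing more can be done
None
```

The job is handed in, with no verdict reported. I swung the blue lid over to its stop. Then I lifted the bare-metal stub out of the fixture, set it down in the green tray and let go.

**Last checks:**
- **Stub:** it stands upright, about 3 mm from the tray centre. I lowered it until it touched the floor (37 N peak on the wrist), let the force settle, then opened the fingers. It was not dropped.
- **Lid:** it leans back on its stop by itself, well past vertical. I judged this from the pictures and did not measure the final angle.
- **Yellow stub:** it looks unmoved, at the same pixel position as at the start to within reading accuracy.
- **Robot:** the gripper is about 160 mm above where it released the stub and touches nothing. The clock stood near 18 s of the 56 s allowed.

**What disagreed:**
- **Fingertip height:** in the side camera the fingertips stood about 23 mm higher than the reported TCP. My first grasp on the lid handle therefore closed above the bar. I corrected for this from the pictures and the second grasp held.
- **Stub position in the fixture:** the two cameras differed by up to about 10 mm along the jaw direction. This did no harm, since the jaws centred on the pipe as they closed.

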